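# Snap a light bar into the microscope lamp holder

## Task

Take the long light bar with the wedge-shaped ends from the black tray and press it down between the two spring clips of the lamp holder until both ends have snapped in and it lies level, then push the switch lever fully over, away from the side it leans to, to turn the light on. Press by feel, because the clips stand at an unknown height: the black seat between them cracks if it is pressed on with more than 20 N. Leave the two other bars and the rest of the bench as they are.

Things in the scene. Friction and masses are not known exactly. Their poses are not given: they have to be found in the camera images.
- bar: Light bar to fit: 124 mm nose to nose along its x, white with aluminium top, about 0.12 kg (0.08 to 0.17). Body 104 long, 22 wide (y), 30 high; a grey wedge at each end. Both ends alike: either way round fits. Origin: centre of the underside; z up.
- bar_short: Bystander in the same tray: the same kind of bar with wedge ends, but only 96 mm nose to nose. Origin: centre of the underside.
- bar_square: Bystander in the same tray: a bar 124 mm long with plain square ends, 22 wide, 30 high. Origin: centre of the underside.
- tray: Fixed black open tray, 180 x 270 mm (x, y), rim 12 high, wall 4, floor 4 thick. Three bars lie in it along its x axis, side by side, about 80 mm apart in any order. Origin: centre of the underside, on the table.
- lampholder: Fixed lamp holder: white foot 200 mm along x, 80 along y, 24 high. Origin: centre of the foot's underside, z up. On it an aluminium carriage (156 x 40 mm) carries a black seat (80 x 14, along x) and, at each end, a spring clip of bent steel strip. The carriage is clamped anywhere within 11 mm of height, which is not reported.
- switch (a joint): Switch lever angle in rad: 0 = off, leaning to the box's -x side; 1.0 = fully on, leaning to +x. It stays where it is left and moves with about 1 to 2 N at the tip.
- switch_base: Fixed grey switch box, 70 x 50 x 25 mm high; origin: centre of its underside; z up. The lever pivots at 22 above the origin about the y axis and is 50 mm long from the pivot to the middle of its knob.
- switch_tip (a point): Middle of the black ball knob (26 mm across) at the lever's end.
- bottle: Bystander: clear bottle, 50 mm across, 120 high. Origin: centre of its foot.
- jar: Bystander: amber jar, 48 mm across, 45 high. Origin: centre of its foot.
- lens_ring: Bystander: aluminium lens ring, 56 mm across, 14 high. Origin: centre of its foot.
- driver: Bystander: screwdriver 150 mm long lying along its x axis.
- brush: Bystander: brush 150 mm long lying along its x axis.
- bar_nose (a point): Nose (outermost horizontal edge, 16 mm wide) of the bar's +x wedge end: 62 from the bar's origin, 14 above its underside. Below the nose the end slopes in at 35 deg from vertical, down to the 104 mm long underside; above it, at 55 deg from vertical.
- seat_low (a point): Point fixed on the lamp holder, 46 mm above its origin: where the seat's top centre is if the carriage is at its lowest. The true seat top, on which the bar's underside finally rests, is 0 to 11 mm above this point. The seat is hard: after the snap 1 to 2 mm more is over 20 N. A bar that has not snapped stays over 12 mm above the seat.
- clip_low (a point): Fixed point: where the +x clip's bead is if the carriage is at its lowest. Beads: steel, 6 mm thick, 18 wide across y, 17.5 above the true seat, centres 57 each side of the middle (114 apart) at rest. The bar meets them with its underside about 15 above the seat; push rises to 6 to 12 N, then at about 3.5 above it snaps, the force drops or reverses, and the let-go bar is pulled home.

How it is judged:
By the outcome, as a careful person would: the job done as asked, in the order asked, and still so for the second after the job is handed in, with the robot touching nothing.
It also fails if it takes over 67 s, if anything falls off the work surface, if the arm or the gripper's body presses on something with over 40 N, if the wrist force passes 120 N, or if a joint passes its speed limit or range.

## Robot

A 6-joint arm with a two-finger parallel gripper is mounted at the origin on the work surface. World frame = base frame: x ahead of the robot, y to its left, z up, the work surface at z = 0. Lengths are in m, angles in rad, forces in N, time in s.
With the tool pointing down it reaches from about 0.375 to 0.9 m from the base axis. Payload 3.1 kg.
Tool frame: the origin (TCP) lies on the centre line of the jaws, within the pads' length; the fingertips stand 22 mm ahead of it and the grasp point (between the pads) lies 3 mm ahead of it; z points along the fingers, y is the line along which they close (so a half turn about z gives the same grasp; the last joint's range is limited). The gripper opens to 85 mm and grips with 20 to 120 N. Pads are 22 mm wide; open, the fingers measure 114 mm over their backs; the gripper's body (76 mm by 85 mm) begins 54 mm behind the grasp point. The pads swing forward as they close: fully open they stand 13 mm farther back than shut.
Start: joints at [-0.178, 0.527, 1.433, -0, 1.181, -0.178], TCP at [0.625, 0, 0.253] pointing down, gripper open.
Joint ranges: [-3.08, 3.08], [-0.75, 2.2], [0.22, 2.44], [-1.43, 4.57], [0, 2.65], [-2.85, 2.85]. Speed limits (rad/s): [2.79, 2.79, 3.14, 3.14, 3.14, 3.14].

## Interface

Orientations are given as a unit quaternion [x, y, z, w].
In Python, from station import sense, eyes, job gives the robot as it stands.
- The arm moves only by the shell command python3 -m pendant FILE [FORCE], which reads ROWS from the file FILE. ROWS is a JSON object whose key "rows" holds a list of rows, 1 to 20 of them, each of 5 numbers: dx, dy, dz in cm, then a turn about the tool's z in units of 0.05 rad, then the opening from 0.0 (shut) to 1.0 (fully open); each row is the pose to reach, as a shift and turn from the pose commanded when the command began, along the tool's axes at that moment; what a row does not reach only later rows make up. A row lasts 1/10 s, in which the tool goes at most 0.05 m and 0.15 rad, less where a joint would pass 70% of its speed; a pose out of reach is approached as far as the arm can. The fingers move at their own pace and stop on an object; FORCE is the grip in N (left out, the last holds). Time passes only in rows, so rows that do not move let the fingers close. It prints the time, the measured TCP pose, the force, the opening and the grip force at its end. Input that does not fit is refused with a message, and nothing moves.
- sense(): the state, without advancing time (a new reading comes with each control period).
- eyes.snapshot(name): name is "scene" or "side" or "wrist"; returns a dict with "pixels" (400x640x3 uint8, red, green, blue), "range_z" (400x640 float32, m along the optical axis (not along the pixel's ray), 0 where there is no reading), "fov_y" (degrees; the focal length in pixels is half the picture's height over the tangent of half this angle, whatever the lens; pixels are square), "cx", "cy" (the principal point, pixels), "R" (3x3) and "t" (3): a world point X has camera coordinates R X + t; the wrist camera has in their place "hand_eye" (4x4, takes a point from camera to tool coordinates, whose origin is the TCP and whose axes are the flange's). Camera axes: x right, y down, z forward; pixel columns grow to the right and rows downward; lengths in m; the calibration is good to about 2 mm. The wrist camera is an equidistant fisheye: a pixel r from the principal point sees the ray r / f radians off the axis. A picture is of the moment at which its call begins: read the wrist's pose just before it.
- job.sign_off(): hands the job in; it is judged then, once.
The state is a dict: "t": time; "q": joint angles; "qd": joint speeds; "tau": joint torques, N m; "tcp_pos": TCP position; "tool_rot": TCP orientation; "force": force on the tool from outside, world axes, zero at the start; "ft_torque": the same for the moment, N m; "finger_gap": opening from 0.0 (shut) to 1.0 (fully open); "gripper_force": force on a finger pad.
Only numpy, scipy, OpenCV 4.12 (cv2) and the standard library are available. Lean on these libraries where they do the work, as an engineer would, in place of code of your own. Each camera call takes 0.05 s, during which the arm holds its last target. There are 200 camera calls.

## Working session

There is one attempt and no reset: what is moved stays moved. The work goes in short steps, Python scripts to look and compute and a shell command to move; the robot and the scene stay as the last step left them, time stands still between calls to the robot, and variables do not carry over. Pictures are saved under pics/ and viewed, at most 10 in all, crops included, and the job is handed in when it is done.

```bash
ls; mkdir -p pics; cat > h.py <<'E'
import numpy as np, cv2
from station import sense, eyes, job
def snap(n):
    s=sense(); d=eyes.snapshot(n); d['s']=s; return d
def save(d,f,crop=None,sc=1):
    im=d['pixels'][...,::-1]
    if crop: im=im[crop[1]:crop[3],crop[0]:crop[2]]
    cv2.imwrite('pics/'+f,cv2.resize(im,None,fx=sc,fy=sc))
def cloud(d):
    h,w=d['range_z'].shape; f=h/2/np.tan(np.radians(d['fov_y'])/2)
    v,u=np.mgrid[:h,:w]; z=d['range_z']
    P=np.stack([(u-d['cx'])/f*z,(v-d['cy'])/f*z,z],-1)
    W=(P-d['t'])@d['R']; W[z==0]=np.nan
    return W
E
python3 - <<'E'
from h import *
for n in('scene','side'):
    d=snap(n); save(d,n+'0.png'); np.savez('/tmp/'+n,**{k:v for k,v in d.items() if k!='s'})
    print(n,d['R'],d['t'],d['fov_y'])
print(sense())
E
```

```text
pics
scene [[-0.06023164  0.99811791 -0.01152317]
 [ 0.80519415  0.04176036 -0.59153906]
 [-0.58994452 -0.04490776 -0.80619399]] [ 0.0332181  -0.41907272  1.62738895] 43.347473020660004
side [[ 0.78479314 -0.61975638  0.00132391]
 [-0.3421321  -0.43501866 -0.83288918]
 [ 0.51676431  0.65319277 -0.55343821]] [-0.43556172  0.24431934  0.9029632 ] 49.45401595563533
{'t': 0.1, 'q': array([-1.78504006e-01,  5.28419374e-01,  1.43378227e+00,  1.05156859e-05,
        1.18142108e+00, -1.78531814e-01]), 'qd': array([-4.28463359e-04, -1.42597604e-03, -3.94625387e-03, -3.85933777e-04,
       -1.79114409e-05, -3.79108240e-05]), 'tau': array([ 4.33945943e-04, -4.43301880e+01, -1.78587180e+01, -2.04061280e-04,
        3.88642526e-03,  1.10165692e-05]), 'tcp_pos': array([6.24389272e-01, 1.39866108e-04, 2.52400496e-01]), 'tool_rot': array([ 7.07098000e-01,  7.07114834e-01, -5.74888542e-04, -8.36554978e-04]), 'force': array([ 0.04958253, -0.76302945, -0.13708176]), 'ft_torque': array([-0.02086145,  0.03109018,  0.05766061]), 'gripper_force': 0.0, 'finger_gap': 1.000687652495375}
```

View pics/scene0.png

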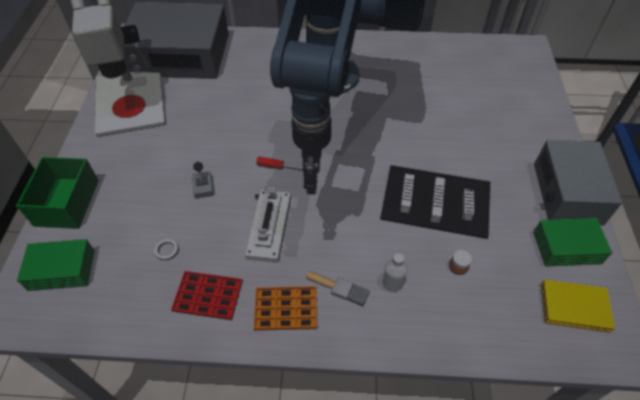

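View pics/side0.png

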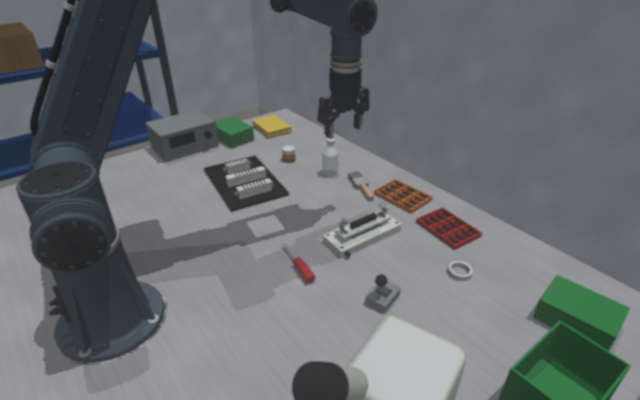

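The scene shows the tray at about (437,200) with bars at u≈407, 438 and 468. The lamp holder is at (268,223), and the switch at (203,185) with its knob at (198,167). I'll measure these in the clouds.

```bash
python3 - <<'E'
from h import *
d=dict(np.load('/tmp/scene.npz')); W=cloud(d)
def reg(u0,v0,u1,v1,zl,zh):
    P=W[v0:v1,u0:u1].reshape(-1,3); return P[(P[:,2]>zl)&(P[:,2]<zh)]
def rect(P):
    r=cv2.minAreaRect(P[:,:2].astype(np.float32)*1000); return np.round(r[0],1),np.round(r[1],1),round(r[2],1),len(P),np.round(np.median(P[:,2]),4)
for n,u in(('A',407),('B',438),('C',468)):
    print(n,rect(reg(u-14,165,u+15,230,.024,.06)))
print('tray',rect(reg(375,160,500,240,.002,.02)))
print('foot',rect(reg(235,180,300,270,.015,.03)))
print('carr+',rect(reg(235,180,300,270,.034,.1)))
P=reg(235,180,300,270,.034,.12); print(np.histogram(P[:,2],20))
print('box',rect(reg(185,170,218,200,.02,.03)),'knob',reg(190,155,210,177,.045,.1).mean(0),rect(reg(190,155,210,177,.045,.1)))
print('table',np.nanmedian(W[250:270,330:370,2]))
save(d,'s1.png',(180,150,310,270),5); 
E
```

```text
A (array([485.3, 233.3]), array([ 22.3, 107.5]), 82.2, 299, np.float64(0.0342))
B (array([501.5, 310.8]), array([ 22.6, 127. ]), 81.5, 370, np.float64(0.034))
C (array([515. , 386.3]), array([22.8, 81.2]), 83.3, 259, np.float64(0.0337))
tray (array([482. , 323.3]), array([262.5, 358.3]), 2.8, 4965, np.float64(0.0047))
foot (array([ 597.7, -122.2]), array([ 91.5, 204. ]), 86.7, 1287, np.float64(0.0244))
carr+ (array([ 597.8, -117. ]), array([ 41.2, 159.7]), 86.3, 932, np.float64(0.0449))
(array([  9,  36, 152, 257, 116,  30,  17,  26,  66,  71,  24,   7,   9,
        20,  12,   8,  24,  25,  16,   7]), array([0.03466452, 0.03716857, 0.03967262, 0.04217666, 0.04468071,
       0.04718476, 0.0496888 , 0.05219285, 0.0546969 , 0.05720095,
       0.05970499, 0.06220904, 0.06471309, 0.06721713, 0.06972118,
       0.07222523, 0.07472927, 0.07723332, 0.07973737, 0.08224142,
       0.08474546]))
box (array([ 482. , -308.6]), array([75.4, 50.5]), 15.0, 310, np.float64(0.0254)) knob [ 0.4702392  -0.31120298  0.07155798] (array([ 469.1, -312.2]), array([20.8, 25.3]), 11.3, 100, np.float64(0.0752))
table 0.00039773123674066577
```

View pics/s1.png

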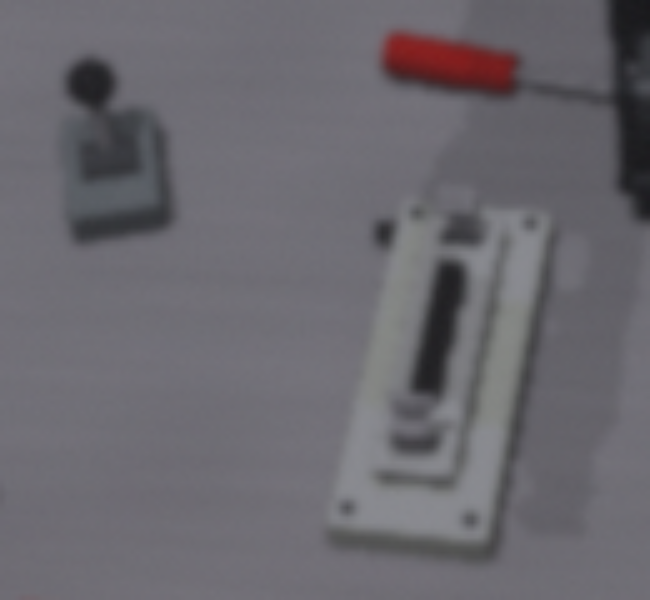

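Bar A shows a 104 mm body top, so it is the wedge-ended target. B is 127 mm (square) and C is about 80 mm (short). I'll move above A for a close look, already turned for the grasp.

The manual's scale: shifts go in cm and turns go in units of 0.05 rad. Converting my numbers, 0.233 m is 23.3, 0.05 m is 5, -1.43 rad is -28.6.

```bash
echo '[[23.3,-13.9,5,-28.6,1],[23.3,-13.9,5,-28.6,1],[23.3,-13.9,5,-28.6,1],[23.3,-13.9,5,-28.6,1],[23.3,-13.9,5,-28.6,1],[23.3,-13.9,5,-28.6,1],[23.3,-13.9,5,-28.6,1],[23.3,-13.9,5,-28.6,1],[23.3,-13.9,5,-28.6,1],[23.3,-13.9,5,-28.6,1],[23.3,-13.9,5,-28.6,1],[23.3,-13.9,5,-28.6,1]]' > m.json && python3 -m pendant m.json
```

```text
refused: ROWS must be an object with the rows under "rows". Nothing was moved.
```

Wrong form. The message asks for an object with the rows under "rows", so I'll send the same numbers that way.

```bash
echo '{"rows":[[23.3,-13.9,5,-28.6,1],[23.3,-13.9,5,-28.6,1],[23.3,-13.9,5,-28.6,1],[23.3,-13.9,5,-28.6,1],[23.3,-13.9,5,-28.6,1],[23.3,-13.9,5,-28.6,1],[23.3,-13.9,5,-28.6,1],[23.3,-13.9,5,-28.6,1],[23.3,-13.9,5,-28.6,1],[23.3,-13.9,5,-28.6,1],[23.3,-13.9,5,-28.6,1],[23.3,-13.9,5,-28.6,1]]}' > m.json && python3 -m pendant m.json
cat >> h.py <<'E'
from scipy.spatial.transform import Rotation as Ro
def wcloud(d):
    h,w=d['range_z'].shape; f=h/2/np.tan(np.radians(d['fov_y'])/2)
    v,u=np.mgrid[:h,:w].astype(float); u-=d['cx']; v-=d['cy']; r=np.hypot(u,v)+1e-9; th=r/f; z=d['range_z']
    s=np.tan(th)/r; P=np.stack([u*s*z,v*s*z,z],-1)
    T=d['hand_eye']; P=P@T[:3,:3].T+T[:3,3]
    W=P@Ro.from_quat(d['s']['tool_rot']).as_matrix().T+d['s']['tcp_pos']; W[(z==0)|(th>1.4)]=np.nan
    return W
def rect(P):
    (c,(a,b),t)=cv2.minAreaRect(P[:,:2].astype(np.float32)*1000)
    if a<b: a,b,t=b,a,t-90
    return 'c',np.round(c,1),'LxW',np.round((a,b),1),'long-axis deg',round(t,2),len(P),'z',np.round(np.median(P[:,2]),4)
def box(W,x0,x1,y0,y1,z0,z1):
    P=W.reshape(-1,3); return P[(P[:,0]>x0)&(P[:,0]<x1)&(P[:,1]>y0)&(P[:,1]<y1)&(P[:,2]>z0)&(P[:,2]<z1)]
E
python3 - <<'E'
from h import *
d=snap('wrist'); save(d,'w1.png'); W=wcloud(d)
print(d['hand_eye'],d['fov_y'],d['s']['tcp_pos'],Ro.from_quat(d['s']['tool_rot']).as_matrix())
for n,a,b in(('A',.205,.265),('B',.28,.345),('C',.36,.42)):
    print(n,rect(box(W,.38,.62,a,b,.028,.05)),rect(box(W,.38,.62,a,b,.012,.05)))
np.save('/tmp/w1',W)
E
```

```text
t: 1.3
tcp_pos: [0.4858, 0.233, 0.2031]
tool_rot: [0.071, 0.997, -0.0, -0.0]
force: [0.7, 0.4, -0.1]
finger_gap: 1.002
gripper_force: 0.0
[[ 7.00349388e-04 -9.46421140e-01 -3.22934259e-01  8.43639356e-02]
 [ 9.99999662e-01  5.24079666e-04  6.32788476e-04 -1.01065338e-05]
 [-4.29641112e-04 -3.22934593e-01  9.46421187e-01 -1.20079681e-01]
 [ 0.00000000e+00  0.00000000e+00  0.00000000e+00  1.00000000e+00]] 65.70646984690485 [0.48580079 0.23297424 0.20309138] [[-9.89853467e-01  1.42090870e-01 -5.46690905e-04]
 [ 1.42090967e-01  9.89853594e-01 -1.41421771e-04]
 [ 5.21049214e-04 -2.17666670e-04 -9.99999841e-01]]
A ('c', array([483. , 234.6]), 'LxW', array([102.7,  22.1]), 'long-axis deg', -7.99, 2323, 'z', np.float64(0.0337)) ('c', array([478.8, 233.9]), 'LxW', array([188.4,  58.3]), 'long-axis deg', -0.24, 2690, 'z', np.float64(0.0335))
B ('c', array([500.4, 312.6]), 'LxW', array([125. ,  23.6]), 'long-axis deg', -8.73, 2635, 'z', np.float64(0.0336)) ('c', array([493. , 312.5]), 'LxW', array([193.2,  63.9]), 'long-axis deg', 0.17, 3164, 'z', np.float64(0.0334))
C ('c', array([512.3, 388.3]), 'LxW', array([76.5, 24.4]), 'long-axis deg', -5.04, 1360, 'z', np.float64(0.0337)) ('c', array([505.8, 390. ]), 'LxW', array([190. ,  59.7]), 'long-axis deg', -0.07, 2091, 'z', np.float64(0.033))
```

View pics/w1.png

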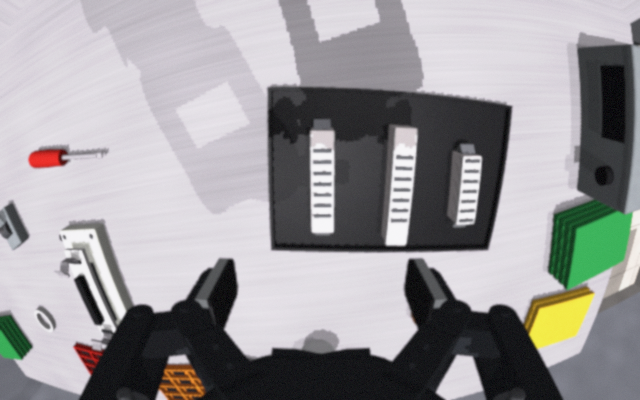

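The picture shows bar A at about (322,180) with its grey wedge end at (322,125), and B at (400,185) with square ends. A is the target. I'll descend half open and grasp.

```bash
echo '{"rows":[[0.2,0.1,5,0,0.5],[0.2,0.1,10,0,0.5],[0.2,0.1,13,0,0.5],[0.2,0.1,15,0,0.5],[0.2,0.1,16,0,0.5],[0.2,0.1,16.9,0,0.5],[0.2,0.1,16.9,0,0.5],[0.2,0.1,16.9,0,0.5]]}' > m.json && python3 -m pendant m.json
echo '{"rows":[[0,0,0,0,0.1],[0,0,0,0,0.1],[0,0,0,0,0.1],[0,0,0,0,0.1],[0,0,0,0,0.1],[0,0,0,0,0.1]]}' > m.json && python3 -m pendant m.json 90
```

```text
t: 2.15
tcp_pos: [0.4848, 0.2345, 0.035]
tool_rot: [0.07, 0.998, 0.0, 0.001]
force: [-0.2, -0.2, 0.4]
finger_gap: 0.501
gripper_force: 0.0
t: 2.75
tcp_pos: [0.4848, 0.2345, 0.0357]
tool_rot: [0.07, 0.998, 0.0, 0.001]
force: [-0.7, -0.6, 6.5]
finger_gap: 0.236
gripper_force: 89.3
```

```bash
echo '{"rows":[[0,0,-1,0,0.1],[0,0,-3,0,0.1],[0,0,-7,0,0.1],[0,0,-12,0,0.1],[0,0,-16,0,0.1],[0,0,-20,0,0.1],[-2,-5,-20,-0.4,0.1],[-4,-10,-20,-0.6,0.1],[-6,-14.5,-20,-0.8,0.1],[-8,-19,-20,-1,0.1],[-9.5,-23.5,-20,-1.2,0.1],[-11,-28,-20,-1.4,0.1],[-12.5,-32,-20,-1.58,0.1],[-13.2,-33.9,-20,-1.58,0.1],[-13.2,-33.9,-20,-1.58,0.1],[-13.2,-33.9,-20,-1.58,0.1],[-13.2,-33.9,-20,-1.58,0.1]]}' > m.json && python3 -m pendant m.json
python3 - <<'E'
from h import *
d=snap('wrist'); save(d,'w2.png'); W=wcloud(d); np.save('/tmp/w2',W)
print(d['s']['tcp_pos'],d['s']['force'],Ro.from_quat(d['s']['tool_rot']).as_matrix().round(4))
f=box(W,.47,.73,-.2,-.04,.018,.03); print('foot',rect(f))
f=box(W,.47,.73,-.2,-.04,.037,.051); print('carr',rect(f))
P=box(W,.47,.73,-.2,-.04,.03,.1); print(np.histogram(P[:,2],28))
print('heldbar',rect(box(W,.4,.75,-.3,.0,.205,.25)))
P=box(W,.4,.75,-.3,.0,.15,.3);print(np.histogram(P[:,2],15))
E
```

```text
t: 4.45
tcp_pos: [0.5664, -0.118, 0.2343]
tool_rot: [0.03, 1.0, 0.001, -0.001]
force: [0.2, 0.2, -1.5]
finger_gap: 0.235
gripper_force: 88.7
[ 0.56640419 -0.11795417  0.23425457] [ 0.17150815  0.15671148 -1.46231749] [[-0.9982  0.0603 -0.0014]
 [ 0.0603  0.9982  0.0012]
 [ 0.0015  0.0011 -1.    ]]
foot ('c', array([ 579.4, -120. ]), 'LxW', array([164. ,  91.3]), 'long-axis deg', -3.56, 4057, 'z', np.float64(0.0234))
carr ('c', array([ 534.7, -112.3]), 'LxW', array([39.9, 28.9]), 'long-axis deg', 86.58, 434, 'z', np.float64(0.042))
(array([ 12,  47, 168, 151,  50,   5,   1,   0,   0,   0,   0,   0,   0,
         0,   0,   6,  10,   3,   0,   0,   0,   0,   0,   0,   1,   7,
         7,   4]), array([0.03979046, 0.04055402, 0.04131758, 0.04208114, 0.0428447 ,
       0.04360826, 0.04437182, 0.04513538, 0.04589894, 0.0466625 ,
       0.04742606, 0.04818962, 0.04895318, 0.04971674, 0.0504803 ,
       0.05124386, 0.05200742, 0.05277098, 0.05353454, 0.0542981 ,
       0.05506166, 0.05582522, 0.05658878, 0.05735234, 0.0581159 ,
       0.05887946, 0.05964302, 0.06040658, 0.06117014]))
heldbar ('c', array([ 558.1, -117.2]), 'LxW', array([109.8,  46.2]), 'long-axis deg', -17.43, 11816, 'z', np.float64(0.2322))
(array([  18,   68,  963,  599, 8739,  540,  438,  791, 1272, 2932, 3069,
       2320, 3743, 4575, 4907]), array([0.2028548 , 0.20933113, 0.21580745, 0.22228378, 0.2287601 ,
       0.23523643, 0.24171275, 0.24818908, 0.2546654 , 0.26114172,
       0.26761805, 0.27409437, 0.2805707 , 0.28704702, 0.29352335,
       0.29999967]))
```

View pics/w2.png

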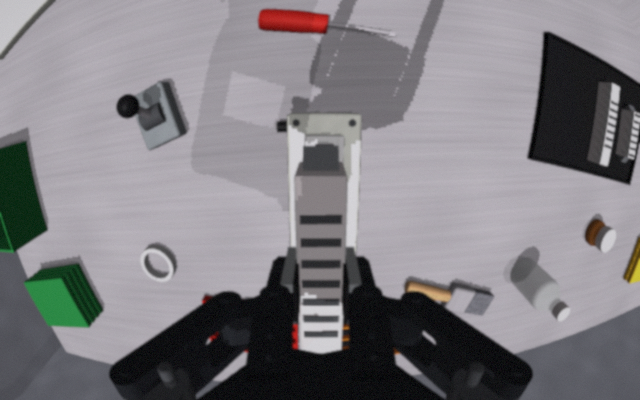

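The picture shows the bar held straight, spanning (322,170) to (322,350), over the holder at (325,190). The switch knob is at (127,105). Next I'll check the bar's pose in the hand against the holder.

```bash
python3 - <<'E'
from h import *
W=np.load('/tmp/w2.npy'); t=np.array([0.5664,-.118,.2343])
R=np.array([[-.9982,.0603],[.0603,.9982]])
S=W[160:352,285:360].reshape(-1,3); S=S[(S[:,2]>.226)&(S[:,2]<.238)]
print(rect(S), np.linalg.lstsq(np.c_[S[:,:2]-t[:2],np.ones(len(S))],S[:,2],rcond=None)[0])
L=(S[:,:2]-t[:2])@R; print('tool x range',np.percentile(L[:,0],[0,.5,99.5,100]),'y',np.percentile(L[:,1],[0,1,50,99,100]))
# nose: points in 150:185 rows
N=W[140:200,290:355].reshape(-1,3); N=N[(N[:,2]>.19)&(N[:,2]<.24)]; n=(N[:,:2]-t[:2])@R; i=n[:,0].argsort()[-30:]; print('nose',n[i].mean(0),N[i,2].mean(), n[:,0].max())
# foot side edges, carriage in tool-aligned (yaw -3.5) frame
a=np.radians(-3.5); ex=np.array([np.cos(a),np.sin(a)]); ey=np.array([-ex[1],ex[0]])
for n_,z0,z1 in(('foot',.02,.028),('carr',.038,.046)):
    F=box(W,.48,.72,-.2,-.04,z0,z1)[:,:2]-[.5977,-.1165]; x=F@ex;y=F@ey
    m=y>-.041; print(n_,'x min',np.percentile(x,[0,1,3])*1000)
    for lo,hi in((-.11,-.085),(-.085,-.06),(-.06,-.03),(-.03,.0),(0,.03)):
        k=(x>lo)&(x<hi)&m
        if k.sum()>10: print(lo,np.percentile(y[k],[1,99])*1000,k.sum())
d=dict(np.load('/tmp/scene.npz')); V=cloud(d)
for n_,z0,z1 in(('foot',.02,.028),('carr',.038,.046),('top',.05,.061),('clip',.064,.1)):
    F=box(V,.48,.72,-.2,-.04,z0,z1); Z=F[:,2];F=F[:,:2]-[.5977,-.1165]; x=F@ex;y=F@ey; print('scene',n_,len(x),'x',np.percentile(x,[1,99])*1000,'y',np.percentile(y,[2,50,98])*1000,'z',np.median(Z))
E
```

```text
('c', array([ 563., -116.]), 'LxW', array([101.4,  34.5]), 'long-axis deg', 2.6, 8814, 'z', np.float64(0.2322)) [ 1.29940122e-03 -2.06237936e-04  2.32273142e-01]
tool x range [-0.04716881 -0.04477352  0.05321914  0.05344246] y [-0.01648734 -0.01314441  0.0004053   0.01437262  0.01864927]
nose [6.2976282e-02 8.0699234e-05] 0.21691234750046107 0.06316283734020707
foot x min [-100.05063341  -98.94462238  -97.87290683]
-0.11 [-37.71005583  39.15950126] 997
-0.085 [-38.91073548  39.96988523] 1122
-0.06 [-39.41183385  40.23258679] 729
-0.03 [-39.59519259  40.43190874] 442
0 [-39.39140966  40.82159977] 405
carr x min [-77.59965719 -77.52582592 -77.44138441]
-0.085 [-18.67733025  19.96793754] 387
-0.06 [15.95099234 20.2530339 ] 47
scene foot 1157 x [-97.73644448 100.88114156] y [-39.20369685  16.51812887  38.51813716] z 0.024438171634183395
scene carr 516 x [-74.42881123  78.91112943] y [-20.31272259   7.01657526  19.22292951] z 0.04298690984257606
scene top 198 x [-69.19350883  71.77639943] y [-7.83304069 -0.06874008  6.99604839] z 0.05667673610265801
scene clip 124 x [-67.87497658  71.71627754] y [-10.06689456  -0.39129098   9.45328055] z 0.07558626333130519
```

Scaled: 0.109 m is 10.9, 0.0037 m is 0.37.

```bash
echo '{"rows":[[-2,0.2,2,0,0.1],[-3.3,0.37,6,0,0.1],[-3.3,0.37,9,0,0.1],[-3.3,0.37,10.9,0,0.1],[-3.3,0.37,10.9,0,0.1],[-3.3,0.37,10.9,0,0.1],[-3.3,0.37,10.9,0,0.1]]}' > m.json && python3 -m pendant m.json
python3 - <<'E'
from h import *
s=sense(); print(s['tcp_pos'],s['force'],s['ft_torque'])
d=snap('side'); save(d,'s2.png',(300,150,420,260),5)
E
```

```text
t: 5.2
tcp_pos: [0.6014, -0.1179, 0.1269]
tool_rot: [0.03, 1.0, -0.0, 0.001]
force: [-0.7, -0.1, -1.5]
finger_gap: 0.237
gripper_force: 88.6
[ 0.60144824 -0.11791905  0.12691948] [-0.72200097 -0.11607934 -1.50196944] [-0.01779375  0.02628522  0.07760344]
```

View pics/s2.png

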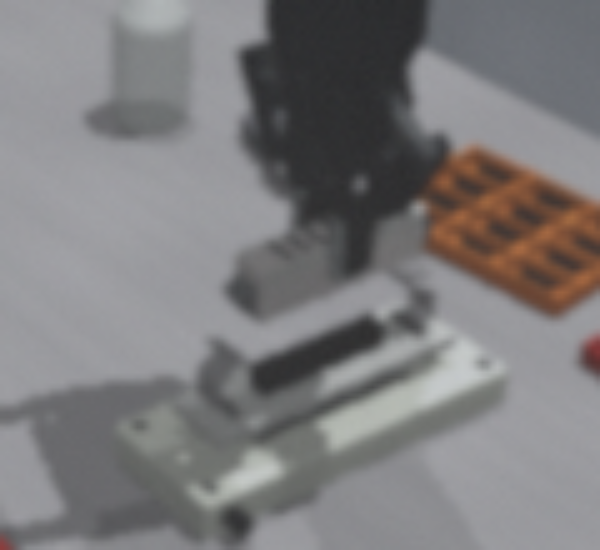

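The bar (240,280 to 420,240) hangs over the seat between the clips. I'll trim the 2 mm offset and go down to first touch.

Scaled: 0.002 m is 0.2, 0.0015 m is 0.15.

```bash
echo '{"rows":[[0.2,0.15,0.5,0,0.1],[0.2,0.15,1,0,0.1],[0.2,0.15,1.5,0,0.1],[0.2,0.15,1.8,0,0.1],[0.2,0.15,1.8,0,0.1],[0.2,0.15,1.8,0,0.1]]}' > m.json && python3 -m pendant m.json
python3 -c "
from h import *
s=sense(); print(s['tcp_pos'],s['force'],s['ft_torque'],Ro.from_quat(s['tool_rot']).as_matrix().round(4))
S=cloud(snap('side')); F=box(S,.48,.72,-.2,-.04,.06,.1);
for z0,z1 in((.038,.048),(.05,.064)):
  F=box(S,.5,.7,-.16,-.08,z0,z1); print(np.percentile(F[:,2],[10,50,90]),len(F))
"
```

```text
t: 5.85
tcp_pos: [0.5985, -0.1166, 0.1071]
tool_rot: [0.031, 1.0, 0.0, -0.0]
force: [-0.9, -0.9, -0.6]
finger_gap: 0.239
gripper_force: 88.7
[ 0.59849912 -0.116643    0.10708562] [-0.88268422 -0.94602901 -0.57698824] [-0.03036893 -0.01303172  0.00228418] [[-9.981e-01  6.180e-02 -3.000e-04]
 [ 6.180e-02  9.981e-01  1.000e-04]
 [ 3.000e-04  1.000e-04 -1.000e+00]]
[0.04019177 0.04343498 0.04555599] 441
[0.05177608 0.05660179 0.05900335] 203
```

```bash
for i in 1; do echo '{"rows":[[0,0,0.1,0,0.1],[0,0,0.2,0,0.1],[0,0,0.3,0,0.1],[0,0,0.3,0,0.1]]}' > m.json && python3 -m pendant m.json | egrep 'tcp|force'; echo '{"rows":[[0,0,0.1,0,0.1],[0,0,0.2,0,0.1],[0,0,0.2,0,0.1]]}' > m.json && python3 -m pendant m.json | egrep 'tcp|force';echo '{"rows":[[0,0,0.1,0,0.1],[0,0,0.2,0,0.1],[0,0,0.2,0,0.1]]}' > m.json && python3 -m pendant m.json | egrep 'tcp|force'; done; python3 -c "
from h import *
print(sense()['ft_torque'])"
```

```text
tcp_pos: [0.5986, -0.1166, 0.1042]
force: [-0.0, 0.5, -1.2]
gripper_force: 88.7
tcp_pos: [0.5988, -0.1167, 0.1025]
force: [-0.5, 0.5, 1.1]
gripper_force: 88.8
tcp_pos: [0.5989, -0.1167, 0.1006]
force: [-0.1, -0.3, 3.1]
gripper_force: 89.1
[-0.02937816  0.01212158  0.02939599]
```

```bash
for i in 1; do echo '{"rows":[[0,0,0.1,0,0.1],[0,0,0.2,0,0.1],[0,0,0.2,0,0.1]]}' > m.json && python3 -m pendant m.json | egrep 'tcp|force'; echo '{"rows":[[0,0,0.1,0,0.1],[0,0,0.2,0,0.1],[0,0,0.2,0,0.1]]}' > m.json && python3 -m pendant m.json | egrep 'tcp|force'; done; python3 -c "
from h import *
print(sense()['ft_torque'])"
```

```text
tcp_pos: [0.5989, -0.1168, 0.0986]
force: [0.7, 0.4, 4.9]
gripper_force: 89.4
tcp_pos: [0.599, -0.1168, 0.0968]
force: [-0.1, 0.4, 5.4]
gripper_force: 89.5
[-0.00615219 -0.01709074  0.00755821]
```

```bash
for i in 1; do echo '{"rows":[[0,0,0.1,0,0.1],[0,0,0.15,0,0.1],[0,0,0.15,0,0.1]]}' > m.json && python3 -m pendant m.json | egrep 'tcp|force'; echo '{"rows":[[0,0,0.1,0,0.1],[0,0,0.1,0,0.1]]}' > m.json && python3 -m pendant m.json | egrep 'tcp|force:';echo '{"rows":[[0,0,0.1,0,0.1],[0,0,0.1,0,0.1]]}' > m.json && python3 -m pendant m.json | egrep 'tcp|force:'; done; python3 -c "
from h import *
print(sense()['ft_torque'])"
```

```text
tcp_pos: [0.5992, -0.1169, 0.0956]
force: [-0.9, -0.0, 6.9]
gripper_force: 89.6
tcp_pos: [0.5993, -0.1169, 0.0947]
force: [0.6, 0.1, 7.4]
gripper_force: 89.7
tcp_pos: [0.5994, -0.1169, 0.0937]
force: [-0.1, -0.3, 7.0]
gripper_force: 89.8
[ 0.02052623 -0.12576644  0.00811703]
```

```bash
for i in 1; do echo '{"rows":[[0,0,0.1,0,0.1],[0,0,0.1,0,0.1]]}' > m.json && python3 -m pendant m.json | egrep 'tcp|force:'; echo '{"rows":[[0,0,0.07,0,0.1],[0,0,0.07,0,0.1]]}' > m.json && python3 -m pendant m.json | egrep 'tcp|force:'; done; python3 -c "
from h import *
print(sense()['ft_torque'])"
```

```text
tcp_pos: [0.5988, -0.1168, 0.0919]
force: [0.7, -0.6, 1.0]
gripper_force: 89.3
tcp_pos: [0.5981, -0.1164, 0.0901]
force: [1.0, -0.0, -3.3]
gripper_force: 88.7
[-0.07876196 -0.2675856   0.04886272]
```

Scaled: 0.0006 m is 0.06.

```bash
echo '{"rows":[[0,0,0.06,0,0.1],[0,0,0.06,0,0.1]]}' > m.json && python3 -m pendant m.json | egrep 'tcp|force:'; echo '{"rows":[[0,0,0.05,0,0.1],[0,0,0.05,0,0.1]]}' > m.json && python3 -m pendant m.json | egrep 'tcp|force:';  python3 -c "
from h import *
print(sense()['ft_torque'])"
```

```text
tcp_pos: [0.5979, -0.1163, 0.0893]
force: [0.8, -0.3, -7.4]
gripper_force: 88.2
tcp_pos: [0.598, -0.1163, 0.0892]
force: [1.0, -0.3, -8.3]
gripper_force: 88.2
[-0.00869578 -0.32978879  0.02731038]
```

Both ends have snapped in and the clips pull the bar down. I'll release, then retreat upward.

Scaled: -0.12 m is -12, -0.08 m is -8.

```bash
echo '{"rows":[[0,0,0,0,0.3],[0,0,0,0,0.4],[0,0,0,0,0.5],[0,0,0,0,0.5],[0,0,0,0,0.5]]}' > m.json && python3 -m pendant m.json | egrep 'tcp|force:|gap'; echo '{"rows":[[0,0,-3,0,0.5],[0,0,-8,0,0.5],[5,0,-12,0,0.5],[8,0,-12,0,0.5],[8,0,-12,0,0.3],[8,0,-12,0,0.3]]}' > m.json && python3 -m pendant m.json | egrep 't:|tcp|force:|gap'
python3 - <<'E'
from h import *
W=wcloud(snap('wrist')); S=cloud(snap('side')); d=snap('scene'); V=cloud(d)
save(d,'s3.png',(180,150,310,270),5)
a=np.radians(-3.5); ex=np.array([np.cos(a),np.sin(a)]); ey=np.array([-ex[1],ex[0]])
for n,C in(('wrist',W),('scene',V),('side',S)):
    F=box(C,.5,.7,-.17,-.06,.078,.1); q=F[:,:2]-[.598,-.1165]; x,y=q@ex,q@ey
    k=(abs(x)<.05)&(abs(y)<.009)
    if k.sum()>20: print(n,k.sum(),'x',np.percentile(x,[1,99]),'z fit',np.linalg.lstsq(np.c_[x,y,x*0+1][k],F[k,2],rcond=None)[0].round(4))
    B=box(C,.4,.56,-.37,-.25,.02,.03);K=box(C,.4,.56,-.37,-.25,.05,.11)
    if len(B)>20: print('  box',rect(B))
    if len(K)>20: print('  knob',rect(K),K.mean(0),K[:,2].max())
    A=K if len(K)>20 else None
    if A is not None:
        M=np.c_[2*A,np.ones(len(A))]
        from scipy.optimize import least_squares
        r=least_squares(lambda c:np.linalg.norm(A-c,axis=1)-.013,A.mean(0)-[0,0,.006],loss='soft_l1',f_scale=.001); print('  sphere',r.x)
E
```

```text
tcp_pos: [0.5987, -0.1167, 0.0905]
force: [-0.1, 0.2, 0.6]
finger_gap: 0.5
gripper_force: 0.0
t: 10.1
tcp_pos: [0.5182, -0.1116, 0.2108]
tool_rot: [0.031, 1.0, -0.0, 0.001]
force: [0.4, 0.3, -0.2]
finger_gap: 0.299
gripper_force: 0.0
wrist 1666 x [-0.07368215  0.06848771] z fit [0.0011 0.0043 0.0863]
  box ('c', array([ 479.7, -307.4]), 'LxW', array([70.2, 51.8]), 'long-axis deg', 15.01, 1695, 'z', np.float64(0.0243))
  knob ('c', array([ 463.5, -309.9]), 'LxW', array([24.4, 22.6]), 'long-axis deg', 36.3, 521, 'z', np.float64(0.0761)) [ 0.46388022 -0.30673168  0.07424925] 0.08340275514781031
  sphere [ 0.46441175 -0.3122264   0.06861221]
scene 255 x [-0.07134494  0.07051276] z fit [-0.0165 -0.0074  0.0874]
  box ('c', array([ 479.9, -309. ]), 'LxW', array([75. , 50.2]), 'long-axis deg', 15.59, 302, 'z', np.float64(0.0258))
  knob ('c', array([ 468.2, -313.1]), 'LxW', array([26.1, 20.6]), 'long-axis deg', -86.62, 92, 'z', np.float64(0.076)) [ 0.46956683 -0.31126373  0.07345572] 0.08553555929332951
  sphere [ 0.4642105  -0.313045    0.06936259]
side 168 x [-0.07070505  0.07048903] z fit [0.0094 0.0352 0.0878]
  box ('c', array([ 480.3, -309.7]), 'LxW', array([70.4, 50.5]), 'long-axis deg', 14.6, 417, 'z', np.float64(0.0255))
  knob ('c', array([ 464. , -314.5]), 'LxW', array([23.8, 22.2]), 'long-axis deg', -74.72, 130, 'z', np.float64(0.0762)) [ 0.46171322 -0.31700875  0.07549057] 0.08422722655208215
  sphere [ 0.4661793  -0.31286328  0.07002675]
```

View pics/s3.png

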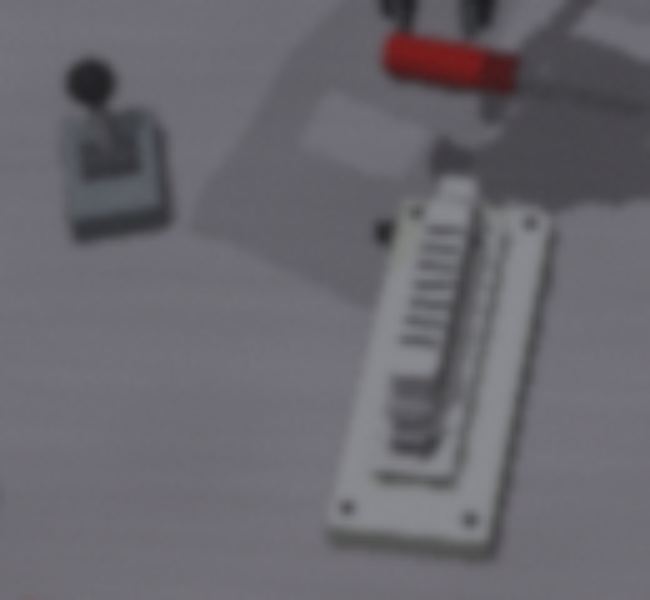

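The bar lies level between the clips, top at z≈0.086 with almost no slope. The knob is still at (90,80), leaning to -x. I'll close the fingers, go behind the knob and lower.

```bash
echo '{"rows":[[2,-4.5,0,-2,0],[4,-9,0,-4,0],[5.5,-13.5,0,-6,0],[7,-18,0,-6.46,0],[7.9,-21.7,0,-6.46,0],[7.9,-21.7,4,-6.46,0],[7.9,-21.7,8,-6.46,0],[7.9,-21.7,11,-6.46,0],[7.9,-21.7,13,-6.46,0],[7.9,-21.7,13.7,-6.46,0],[7.9,-21.7,13.7,-6.46,0],[7.9,-21.7,13.7,-6.46,0]]}' > m.json && python3 -m pendant m.json 
python3 -c "
from h import *
d=snap('wrist'); save(d,'w3.png'); s=d['s'];R=Ro.from_quat(s['tool_rot']).as_matrix();print(s['tcp_pos'],(np.array([.4646,-.3127,.069])-s['tcp_pos'])@R, s['force'])"
```

```text
t: 11.45
tcp_pos: [0.4272, -0.324, 0.0734]
tool_rot: [-0.13, 0.991, -0.001, 0.0]
force: [0.0, 0.1, 0.4]
finger_gap: -0.001
gripper_force: 0.0
[ 0.42721183 -0.32398837  0.07340141] [-0.0390326   0.0012457   0.00442489] [0.0045594 0.0524621 0.3961807]
```

View pics/w3.png

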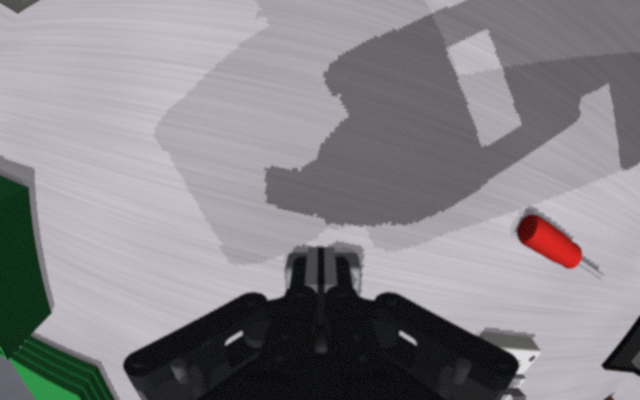

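The fingers are shut at (322,265), in line with the box just beyond them, and nothing else is in the way. Now I'll push.

Scaled: 0.001 m is 0.1, -0.03 m is -3.

```bash
echo '{"rows":[[-0.8,0.1,0,0,0],[-1.6,0.1,0,0,0],[-2.4,0.1,0,0,0],[-3,0.1,0,0,0],[-3,0.1,0,0,0]]}' > m.json && python3 -m pendant m.json | egrep 'tcp|force:'; echo '{"rows":[[-0.8,0,0,0,0],[-1.6,0,0,0,0],[-2.2,0,0,0,0],[-2.2,0,0,0,0]]}' > m.json && python3 -m pendant m.json | egrep 'tcp|force:'; echo '{"rows":[[-0.4,0,0,0,0],[-0.8,0,0,0,0],[-0.8,0,0,0,0]]}' > m.json && python3 -m pendant m.json | egrep 'tcp|force:'; python3 -c "
from h import *
save(snap('side'),'s4.png',(330,240,430,330),6)"
```

```text
tcp_pos: [0.4564, -0.3145, 0.0733]
force: [0.7, 0.1, 0.6]
gripper_force: 0.0
tcp_pos: [0.4774, -0.3087, 0.0728]
force: [-0.6, 0.5, 0.8]
gripper_force: 0.0
tcp_pos: [0.4811, -0.3074, 0.0727]
force: [-11.1, -5.7, 1.4]
gripper_force: 5.7
```

View pics/s4.png

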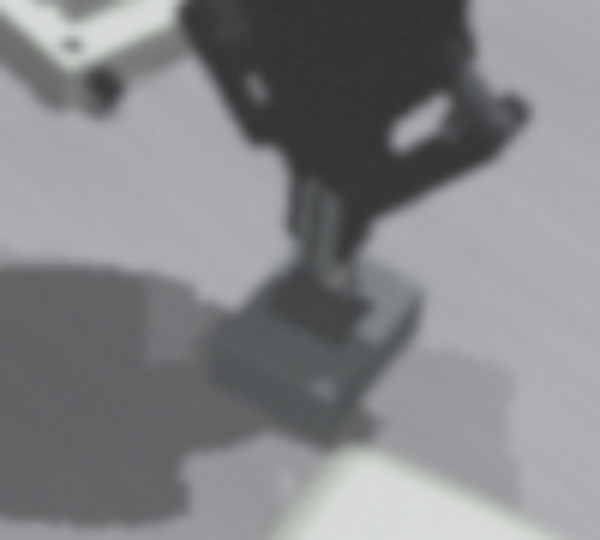

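The force rose to 12 N, which is the lever's stop. I'll back off, lift clear and check the knob.

```bash
echo '{"rows":[[1,0,0,0,0],[3,0,0,0,0],[4,0,-3,0,0],[4,0,-7,0,0],[4,0,-12,0,0],[4,0,-15,0,0],[4,0,-15,0,0]]}' > m.json && python3 -m pendant m.json|egrep 't:|tcp|force:'
python3 - <<'E'
from h import *
from scipy.optimize import least_squares
a=np.radians(15); ex=np.array([np.cos(a),np.sin(a)])
for n,f in(('wrist',wcloud),('scene',cloud),('side',cloud)):
    d=snap(n); C=f(d); A=box(C,.44,.56,-.36,-.25,.05,.11)
    if n=='wrist':save(d,'w4.png')
    if len(A)<20: continue
    r=least_squares(lambda c:np.linalg.norm(A-c,axis=1)-.013,A.mean(0)-[0,0,.006],loss='soft_l1',f_scale=.001).x
    print(n,r,(r[:2]-[.480,-.308])@ex)
    F=box(C,.5,.7,-.17,-.06,.078,.1); print('bar',len(F),np.median(F[:,2]))
E
```

```text
t: 13.45
tcp_pos: [0.4479, -0.3195, 0.2281]
tool_rot: [-0.13, 0.991, -0.005, 0.004]
force: [0.2, 0.8, -0.5]
gripper_force: 0.0
wrist [ 0.50214171 -0.30174912  0.0647876 ] 0.02300509612886381
bar 351 0.08577749896622436
scene [ 0.50299619 -0.30277515  0.06708106] 0.023564904313794467
bar 408 0.08659494388504616
side [ 0.50416707 -0.30285416  0.06611304] 0.024675442433430877
bar 189 0.08648502928518031
```

View pics/w4.png

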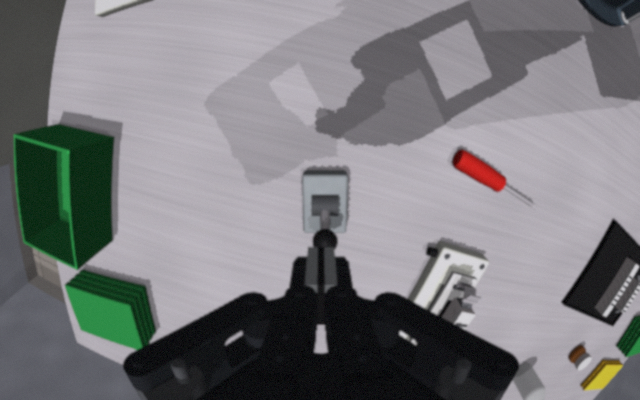

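The knob at (325,238) now leans to the +x side at about +0.5 rad, against its stop. The bar is level in the clips, so I'll hand the job in.

```bash
python3 -c "
from station import job
print(job.sign_off())"
```

```text
the job is handed in; nothing more can be done
None
```

I handed the job in at about 13.5 s: the long wedge-ended bar is snapped in at both ends and lies level, and the switch lever is pushed over to its stop on the +x side; the other bars and the rest of the bench were not touched.

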